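Let the teething ball into the teether bin without waking the baby

ROBOT

A 6-joint arm with a two-finger parallel gripper is mounted at the origin on the work surface. World frame = base frame: x ahead of the robot, y to its left, z up, the work surface at z = 0. Lengths are in m, angles in rad, forces in N, time in s.
With the tool pointing down it reaches from about 0.4 to 0.825 m from the base axis. Payload 7 kg.
Tool frame: the origin (TCP) lies between the finger pads; the fingertips stand 11 mm ahead of it and the grasp point (between the pads) lies 8 mm behind it; x points along the fingers, z is the direction in which the jaws open and shut, and the axes are right-handed (so a half turn about x gives the same grasp; the last joint's range is limited). The gripper opens to 88 mm and grips with 3 to 60 N. Pads are 19 mm wide; open, the fingers measure 130 mm over their backs; the gripper's body (78 mm by 193 mm) begins 47 mm behind the grasp point.
Start: joints at [1.532, 0.359, 0.012, 0, -1.224, -0.288], TCP at [0.217, 0.639, 0.238] pointing down, gripper open.
Joint ranges: [-3.07, 3.07], [-1.43, 2.12], [-1.02, 1.25], [-3.03, 1.67], [-3.05, -0], [-3.03, 3.03]. Speed limits (rad/s): [2.39, 2.39, 3.01, 3.14, 3.14, 3.14].

INTERFACE

Orientations are given as [roll, pitch, yaw] about the fixed x, y, z axes, in that order (R = Rz(yaw) Ry(pitch) Rx(roll)).
In Python, from station import arm gives the robot as it stands.
- The arm moves only by the tool jog_arm, never from a script. Its argument "motion" is a list of rows, each an object of numbers: "dx", "dy", "dz": the shift along the tool's x, y, z in m; "twist": the turn about the tool's x in degrees. In form: [{"dx": .., "dy": .., "dz": .., "twist": ..}, ...]. A call has 1 to 20 rows; each row is the pose to reach, as a shift and turn from the pose commanded when the call began, along the tool's axes at that moment; what a row does not reach only later rows make up. A row lasts 1/12 s, in which the tool goes at most 41.7 mm and 7.16 degrees, less where a joint would pass 70% of its speed; a pose out of reach is approached as far as the arm can. A call with a gripper value outside its range is refused whole. "gripper" is the finger opening in m, from 0 to 0.0876, set as the call begins (left out, the last holds). The fingers move at their own pace and stop on an object; "newtons" is the grip in N (left out, the last holds). Time passes only in rows, so rows that repeat a pose let the fingers close. It gives the time, the measured TCP pose, the force and the opening at its end, in the units of the state.
- arm.get_state(): the state, without advancing time (a new reading comes with each control period).
- arm.grab_frame(name): name is "side" or "top" or "wrist"; returns the picture (480x640x3 uint8, red, green, blue); there is no depth.
- arm.camera_model(name): a dict with "camera_matrix" (3x3 intrinsics, pixels), "eye" and "attitude" of the camera in the world. Camera axes: x right, y down, z forward; pixel columns grow to the right and rows downward; lengths in m; the calibration is good to about 2 mm. A picture is of the moment at which its call begins: read the wrist's pose just before it. camera_model takes no time and is no camera call; for the wrist camera it gives the pose at the moment of the call.
- arm.job_done(): hands the job in, once; it reports no verdict.
The state is a dict: "t": time; "q": joint angles; "qd": joint speeds; "joint_efforts": joint torques, N m; "eef_pos": TCP position; "ee_rot": TCP orientation; "force": force on the tool from outside, world axes, zero at the start; "moment": the same for the moment, N m; "width": finger opening in m.
Only numpy, scipy, OpenCV 4.12 (cv2) and the standard library are available. Lean on these libraries where they do the work, as an engineer would, in place of code of your own. Each camera call takes 0.05 s, during which the arm holds its last target.

TASK

The baby is asleep in the cot. With the fingertips, press the orange lever at the front of the white teether bin all the way down, so that its linked green lid swings wide open and the yellow teething ball waiting in the side chute rolls into the tub; then let the lever up slowly so that the lid eases fully shut without slamming. Work the bin by its lever only: do not touch the ball or the lid, and leave everything else on the table where it is, nothing picked up.

Things in the scene. Friction and masses are not known exactly. Their poses are not given: they have to be found in the camera images.
- bin: White plastic teether bin, fixed to the table, an open tub 180 mm (its x) by 200 mm (its y) by 130 mm high. Origin at the centre of its underside, on the table; its -x side is the front with the lever, its +y side carries the chute, a 58 mm wide trough that reaches to 200 mm from the origin along y and 125 mm up; the tub's wall has a gap there.
- lever: Orange press lever. Origin on its pivot, at x -100, y 0, z +62 mm in the bin's frame; the pivot axis is the bin's y. An arm 22 mm wide runs from it towards the bin's -x to a flat pad 56 mm (bin's y) by 42 by 8 mm thick, its middle 100 mm from the pivot. At rest the arm slopes up and outward by 0.21 rad; fully pressed it has turned 0.42 rad, to 0.21 rad below level.
- lever_pad (a point): Middle of the lever pad's upper face, the place to press; moves with the lever: about 87 mm above the table at rest, 45 mm fully pressed. A spring and the lid's weight push it back up with about 2 to 7 N, so it stays down only while it is held.
- lid (a joint): Angle (rad) of the green lid, 190 by 206 mm, hinged on the bin's far top edge 130 mm up: 0 shut, 1.15 wide open; always 2.74 times the lever's angle. A small plate under it bars the chute and frees the ball only past about 0.75. If the lever is let go, the lid falls at 3 rad/s or more and slams; under 1.5 rad/s is quiet.
- ball_center (a point): Centre of the loose yellow teething ball, 44 mm across, hard silicone, about 45 g. It starts in the chute against the plate under the lid and rolls by itself into the tub when the lid is open.
- sippy_cup: Bystander: blue and orange closed sippy cup with two handles, 122 mm wide over them, 113 mm high, loose. Origin under its centre.
- elephant: Bystander: light blue ceramic elephant, 125 mm long, 75 mm wide, 86 mm high, loose. Origin under its body.
- hairbrush: Bystander: steel baby hairbrush lying flat, 175 mm long along its x, 42 mm wide, 26 mm high, loose. Origin under its middle.
- teether_ring: Bystander: red teether ring lying flat, 76 mm across, 17 mm high, loose. Origin under its centre.
- cream_jar: Bystander: jar of cream, 56 mm across, 50 mm high, loose. Origin under its centre.

How it is judged:
On the way:
1. the fingers press the lever and the lid stands wide open (over 1.0 of 1.15 rad) (value of joint lid above 1 rad and contact force between the fingers and lever above 0.5 N), for 0.2 s.
At the end, for the whole second after the job is handed in: The ball lies inside the tub (within its walls, centre under 60 mm high) and the lid is fully shut again (under 0.04 rad) (value of joint lid below 0.04 rad and z of ball_center in the frame of bin between 0.01 and 0.06 m and x of ball_center in the frame of bin between -0.09 and 0.09 m and y of ball_center in the frame of bin between -0.1 and 0.1 m); the robot touches nothing.
It fails at once if the lid slams: it falls faster than 2.2 rad/s in the lower half of its travel (velocity of joint lid below -2.2 rad/s and value of joint lid below 0.6 rad).
It fails at once if the ball is touched by the robot (contact force between any of the fingers, the arm and ball above 0.3 N).
It fails at once if the lid is touched by the robot (contact force between any of the fingers, the arm and lid above 0.3 N).
It fails at once if the ball is lifted out of the chute (z of ball_center in the frame of bin above 0.14 m).
It fails at once if a bystander is moved more than 15 mm or lifted (distance of any of sippy_cup, elephant, hairbrush, teether_ring, cream_jar from where it was at the start of the episode above 0.015 m).
It also fails if it takes over 45 s, if anything falls off the work surface, if the arm or the gripper's body presses on something with over 40 N, if the wrist force passes 120 N, or if a joint passes its speed limit or range.

## Working session

There is one attempt and no reset: what is moved stays moved. The work goes in short steps, Python scripts to look and compute and a tool call to move; the robot and the scene stay as the last step left them, time stands still between calls to the robot, and variables do not carry over. Pictures are saved under pics/ and viewed, and the job is handed in when it is done.

Besides the shell and the picture viewer there is one more tool, called after "Call:" in YAML: its name, and indented under it one key for each argument. jog_arm: Moves the arm, as the interface text tells. Its arguments: {"type":"object","properties":{"motion":{"type":"array"},"gripper":{"type":"number"},"newtons":{"type":"number"}},"required":["motion"]}

```bash
mkdir -p pics
python3 - <<'E'
from station import arm
import cv2,numpy as np
for n in("side","top"):
    f=arm.grab_frame(n);cv2.imwrite(f"pics/{n}0.png",f[:,:,::-1])
    m=arm.camera_model(n);print(n,m)
s=arm.get_state();print(s)
E
```

```text
side {'camera_matrix': array([[521.83985952,   0.        , 319.36926035],
       [  0.        , 521.83985952, 241.87420495],
       [  0.        ,   0.        ,   1.        ]]), 'eye': array([ 0.10017312, -0.57301146,  1.02717921]), 'attitude': array([-2.45344628,  0.01293542, -0.76057586])}
top {'camera_matrix': array([[445.15910084,   0.        , 315.04423697],
       [  0.        , 445.15910084, 240.66011754],
       [  0.        ,   0.        ,   1.        ]]), 'eye': array([ 0.38040834, -0.00622175,  1.2134047 ]), 'attitude': array([-2.94713151,  0.01828865, -1.56497046])}
{'t': 0.1, 'q': array([ 1.53207371e+00,  3.59289246e-01,  1.11490207e-02, -3.15251864e-04,
       -1.22408109e+00, -2.88117877e-01]), 'qd': array([-0.00025324, -0.00211444,  0.00179425,  0.00152906, -0.00119301,
        0.0004929 ]), 'joint_efforts': array([-1.70620930e-03, -5.84164095e+01,  2.93751669e+01,  7.01549873e+00,
        1.02201567e-02, -5.37070139e-05]), 'eef_pos': array([0.21658593, 0.63886661, 0.23673134]), 'ee_rot': array([ 0.08308306,  1.56934084, -1.8146611 ]), 'force': array([0.03832433, 0.29766744, 0.27789151]), 'moment': array([-0.05335418, -0.00266194,  0.04365073]), 'width': 0.087564251537054}
```

View pics/side0.png

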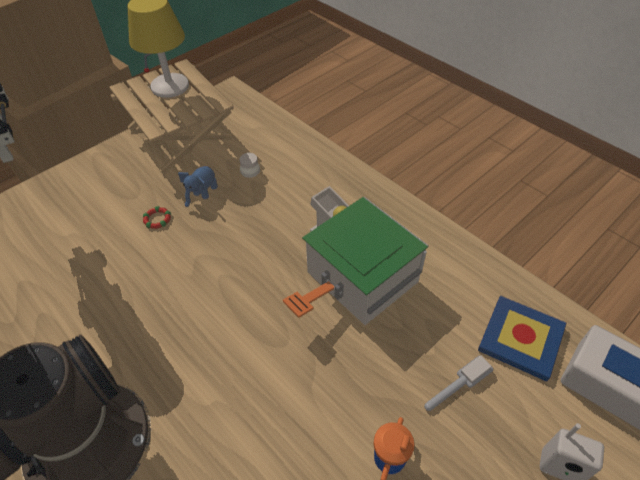

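View pics/top0.png

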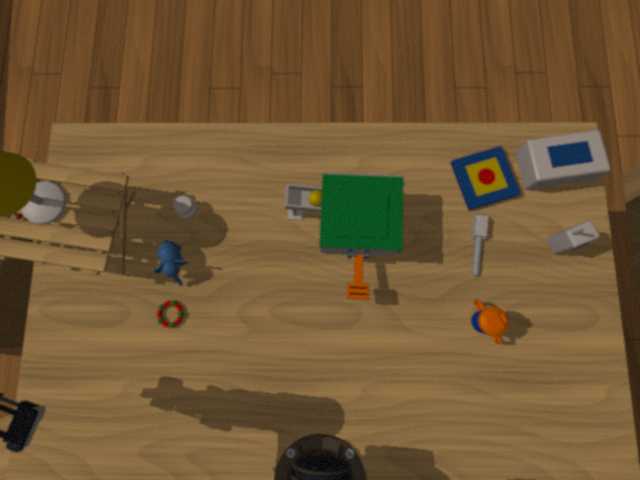

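The side view shows the pad at about (299,303) and the top view at about (358,292). The green lid is shut and the ball sits in the chute at top (316,199).

```bash
cat > h.py <<'E'
from station import arm
import cv2,numpy as np
from scipy.spatial.transform import Rotation as R
def ray(n,uv):
    m=arm.camera_model(n);d=np.linalg.inv(m["camera_matrix"])@[uv[0],uv[1],1]
    d=R.from_euler('xyz',m["attitude"]).as_matrix()@d
    return m["eye"],d/np.linalg.norm(d)
def plane(n,uv,z):
    e,d=ray(n,uv);return e+d*(z-e[2])/d[2]
def tri(a,b):
    (e1,d1),(e2,d2)=ray("side",a),ray("top",b)
    s=np.linalg.lstsq(np.c_[d1,-d2],e2-e1,rcond=None)[0]
    p,q=e1+s[0]*d1,e2+s[1]*d2
    return (p+q)/2,np.linalg.norm(p-q)
def proj(n,P):
    m=arm.camera_model(n);c=R.from_euler('xyz',m["attitude"]).as_matrix().T@(np.array(P)-m["eye"])
    c=m["camera_matrix"]@c;return c[:2]/c[2]
E
python3 - <<'E'
from h import *
for n,box in(("side",(270,270,340,330)),("top",(335,245,385,310))):
    f=cv2.imread(f"pics/{n}0.png");h=cv2.cvtColor(f,cv2.COLOR_BGR2HSV)
    o=cv2.inRange(h,(3,150,90),(18,255,255));k=np.zeros_like(o);x0,y0,x1,y1=box;k[y0:y1,x0:x1]=o[y0:y1,x0:x1]
    k=cv2.morphologyEx(k,cv2.MORPH_CLOSE,np.ones((5,5)))
    c=max(cv2.findContours(k,0,2)[0],key=cv2.contourArea);print(n,"lever",cv2.boundingRect(c),cv2.approxPolyDP(c,2.5,True).reshape(-1,2).tolist())
    g=cv2.inRange(h,(45,100,40),(80,255,255));c=max(cv2.findContours(g,0,2)[0],key=cv2.contourArea)
    L=cv2.approxPolyDP(c,5,True).reshape(-1,2);print("lid",L.tolist())
    for p in L: print(plane(n,p,0.137).round(3))
E
python3 -c "
import cv2
a=cv2.imread('pics/side0.png')[260:340,270:370];b=cv2.imread('pics/top0.png')[235:315,320:420]
cv2.imwrite('pics/z.png',cv2.resize(cv2.hconcat([a,b]),None,fx=4,fy=4,interpolation=2))"
```

```text
side lever (283, 283, 51, 34) [[333, 287], [325, 283], [305, 295], [296, 292], [283, 301], [299, 316], [312, 308], [313, 299]]
lid [[360, 199], [364, 206], [354, 204], [354, 219], [340, 221], [344, 209], [335, 223], [324, 223], [323, 240], [327, 236], [332, 245], [320, 242], [320, 252], [366, 293], [417, 253], [413, 248], [425, 247], [415, 248], [415, 238], [373, 206], [379, 216], [369, 213]]
[ 0.756 -0.007  0.137]
[ 0.746 -0.029  0.137]
[ 0.734 -0.008  0.137]
[ 0.7   -0.041  0.137]
[ 0.673 -0.023  0.137]
[ 0.706 -0.003  0.137]
[ 0.66  -0.019  0.137]
[ 0.642 -0.002  0.137]
[ 0.606 -0.037  0.137]
[ 0.62  -0.034  0.137]
[ 0.61  -0.061  0.137]
[ 0.597 -0.036  0.137]
[ 0.578 -0.056  0.137]
[ 0.572 -0.199  0.137]
[ 0.726 -0.205  0.137]
[ 0.731 -0.19   0.137]
[ 0.752 -0.206  0.137]
[ 0.734 -0.193  0.137]
[ 0.756 -0.174  0.137]
[ 0.761 -0.044  0.137]
[ 0.748 -0.075  0.137]
[ 0.738 -0.052  0.137]
top lever (345, 254, 26, 47) [[357, 254], [353, 258], [353, 281], [347, 282], [345, 296], [369, 299], [369, 283], [363, 281], [363, 258]]
lid [[323, 175], [320, 246], [402, 249], [400, 177]]
[ 0.762 -0.005  0.137]
[0.579 0.002 0.137]
[ 0.572 -0.198  0.137]
[ 0.757 -0.199  0.137]
```

View pics/z.png

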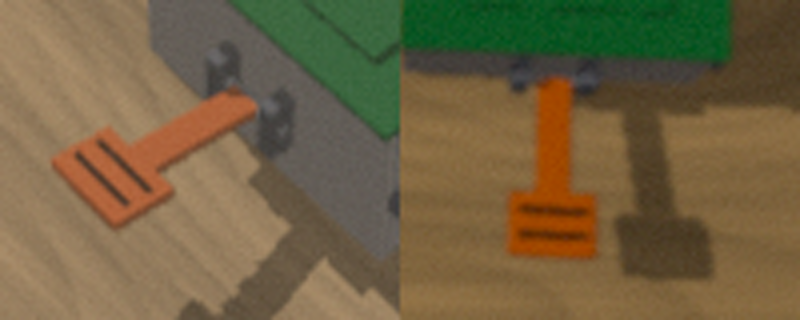

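Run:
```python
from h import *
p,e=tri((298.1,304.1),(358.5,291));print(p,e)
print(plane("side",(298.1,304.1),.087),plane("top",(358.5,291),.087))
S=[(283,300.5),(296.3,292.5),(313.7,307),(299.5,316.5)]
for s in S: print(plane("side",s,.087).round(4))
T=[(348.2,283.2),(369.2,283.2),(369.2,298.7),(347,298.7)]
for s in T: print(plane("top",s,.087).round(4))
# obstacles
for n,uv,z in(("top",(171,314),.01),("top",(170,260),.05),("top",(184,205),.05),("top",(491,320),.1)): print(plane(n,uv,z).round(3))
s=arm.get_state();M=R.from_euler('xyz',s['ee_rot']).as_matrix();print(M.round(4))
```

```text
[ 0.47421148 -0.09520897  0.08398674] 0.0017588096955961064
[ 0.47382159 -0.09710043  0.087     ] [ 0.47318587 -0.09455045  0.087     ]
[ 0.4567 -0.0679  0.087 ]
[ 0.4909 -0.0724  0.087 ]
[ 0.4927 -0.1254  0.087 ]
[ 0.4554 -0.1218  0.087 ]
[ 0.4927 -0.0688  0.087 ]
[ 0.4929 -0.1218  0.087 ]
[ 0.454  -0.1211  0.087 ]
[ 0.4538 -0.0655  0.087 ]
[0.416 0.403 0.01 ]
[0.556 0.402 0.05 ]
[0.708 0.374 0.05 ]
[ 0.403 -0.416  0.1  ]
[[-4.000e-04  9.470e-01 -3.212e-01]
 [-1.400e-03 -3.212e-01 -9.470e-01]
 [-1.000e+00  1.000e-04  1.500e-03]]
```

Pad centre is about (0.474, -0.096, 0.087). The height and the 56 x 40 mm size agree with the given values, and the bin yaw is about -0.037. I'll move over in two legs with the fingers closed and the jaws turned along the bin's y.

Call:
jog_arm:
  motion:
    - {"dy": 0.0125, "dz": 0.0125, "twist": -1}
    - {"dy": 0.0375, "dz": 0.0375, "twist": -2.5}
    - {"dy": 0.0625, "dz": 0.0625, "twist": -4}
    - {"dy": 0.0875, "dz": 0.0875, "twist": -5.5}
    - {"dy": 0.1125, "dz": 0.1125, "twist": -7}
    - {"dy": 0.1375, "dz": 0.1375, "twist": -8.5}
    - {"dy": 0.1625, "dz": 0.1625, "twist": -10}
    - {"dy": 0.1875, "dz": 0.1875, "twist": -11.5}
    - {"dy": 0.2125, "dz": 0.2125, "twist": -13}
    - {"dy": 0.2375, "dz": 0.2375, "twist": -14.5}
    - {"dy": 0.2625, "dz": 0.2625, "twist": -16}
    - {"dy": 0.285, "dz": 0.285, "twist": -17}
    - {"dy": 0.3, "dz": 0.3, "twist": -17}
    - {"dy": 0.305, "dz": 0.308, "twist": -17}
    - {"dy": 0.305, "dz": 0.308, "twist": -17}
  gripper: 0
  newtons: 20

```text
invalid input
```

Run:
```python
from h import *
s=arm.get_state();M=R.from_euler('xyz',s['ee_rot']).as_matrix();print(s['t'],s['eef_pos'],s['width'],s['force'],s['q'].round(2));print(M.round(4))
print(M.T@(np.array([.474,-.0955,.14])-s['eef_pos']))
```

```text
0.1 [0.21658593 0.63886661 0.23673134] 0.087564251537054 [0.03832433 0.29766744 0.27789151] [ 1.53  0.36  0.01 -0.   -1.22 -0.29]
[[-4.000e-04  9.470e-01 -3.212e-01]
 [-1.400e-03 -3.212e-01 -9.470e-01]
 [-1.000e+00  1.000e-04  1.500e-03]]
[0.09767801 0.47961113 0.61265442]
```

Call:
jog_arm:
  motion:
    - {"dx": 0, "dy": 0.0125, "dz": 0.0125, "twist": -1}
    - {"dx": 0, "dy": 0.0375, "dz": 0.0375, "twist": -2.5}
    - {"dx": 0, "dy": 0.0625, "dz": 0.0625, "twist": -4}
    - {"dx": 0, "dy": 0.0875, "dz": 0.0875, "twist": -5.5}
    - {"dx": 0, "dy": 0.1125, "dz": 0.1125, "twist": -7}
    - {"dx": 0, "dy": 0.1375, "dz": 0.1375, "twist": -8.5}
    - {"dx": 0, "dy": 0.1625, "dz": 0.1625, "twist": -10}
    - {"dx": 0, "dy": 0.1875, "dz": 0.1875, "twist": -11.5}
    - {"dx": 0, "dy": 0.2125, "dz": 0.2125, "twist": -13}
    - {"dx": 0, "dy": 0.2375, "dz": 0.2375, "twist": -14.5}
    - {"dx": 0, "dy": 0.2625, "dz": 0.2625, "twist": -16}
    - {"dx": 0, "dy": 0.285, "dz": 0.285, "twist": -17}
    - {"dx": 0, "dy": 0.3, "dz": 0.3, "twist": -17}
    - {"dx": 0, "dy": 0.305, "dz": 0.308, "twist": -17}
    - {"dx": 0, "dy": 0.305, "dz": 0.308, "twist": -17}
  gripper: 0
  newtons: 20

```text
t: 1.35
eef_pos: [0.4068, 0.2478, 0.2374]
ee_rot: [-0.984, 1.57, -2.587]
force: [0.4, -0.1, -0.2]
width: 0.0005
```

Run:
```python
from h import *
s=arm.get_state();M=R.from_euler('xyz',s['ee_rot']).as_matrix();print(s['t'],s['eef_pos'],s['width'],s['force'],s['q'].round(2));print(M.round(4))
print(M.T@(np.array([.474,-.0955,.14])-s['eef_pos']))
```

```text
1.35 [0.40683495 0.24782875 0.2374406 ] 0.00048459760232167953 [ 0.43782287 -0.07551604 -0.24591931] [ 0.96  0.03 -0.41 -0.   -1.14  0.58]
[[-4.000e-04  9.995e-01 -3.260e-02]
 [-2.000e-04 -3.260e-02 -9.995e-01]
 [-1.000e+00 -4.000e-04  3.000e-04]]
[0.09749803 0.07837055 0.34092907]
```

Call:
jog_arm:
  motion:
    - {"dx": 0, "dy": 0.003, "dz": 0.012, "twist": 0}
    - {"dx": 0, "dy": 0.01, "dz": 0.042, "twist": 0}
    - {"dx": 0, "dy": 0.018, "dz": 0.077, "twist": 0}
    - {"dx": 0, "dy": 0.026, "dz": 0.112, "twist": 0}
    - {"dx": 0, "dy": 0.034, "dz": 0.147, "twist": 0}
    - {"dx": 0, "dy": 0.042, "dz": 0.182, "twist": 0}
    - {"dx": 0, "dy": 0.05, "dz": 0.217, "twist": 0}
    - {"dx": 0, "dy": 0.058, "dz": 0.252, "twist": 0}
    - {"dx": 0, "dy": 0.066, "dz": 0.287, "twist": 0}
    - {"dx": 0.01, "dy": 0.073, "dz": 0.317, "twist": 0}
    - {"dx": 0.03, "dy": 0.078, "dz": 0.335, "twist": 0}
    - {"dx": 0.055, "dy": 0.078, "dz": 0.341, "twist": 0}
    - {"dx": 0.08, "dy": 0.078, "dz": 0.341, "twist": 0}
    - {"dx": 0.095, "dy": 0.078, "dz": 0.341, "twist": 0}
    - {"dx": 0.1, "dy": 0.078, "dz": 0.341, "twist": 0}
    - {"dx": 0.1, "dy": 0.078, "dz": 0.341, "twist": 0}
    - {"dx": 0.1, "dy": 0.078, "dz": 0.341, "twist": 0}

```text
t: 2.77
eef_pos: [0.475, -0.0931, 0.1382]
ee_rot: [1.035, 1.57, -0.565]
force: [0.1, 0.4, 0.5]
width: 0.0003
```

Run:
```python
from h import *
for n in("side","top"): cv2.imwrite(f"pics/{n}1.png",arm.grab_frame(n)[:,:,::-1])
a=cv2.imread('pics/side1.png')[160:360,220:460];b=cv2.imread('pics/top1.png')[150:350,260:420]
cv2.imwrite('pics/z1.png',cv2.resize(cv2.hconcat([a,b]),None,fx=2,fy=2,interpolation=2))
s=arm.get_state();print(s['t'],s['eef_pos'],s['force'],s['q'].round(2))
```

```text
2.8667 [ 0.47534451 -0.09310622  0.13877873] [ 0.30438912 -0.61597968 -0.38587072] [ 0.21  0.14 -0.54  0.   -0.9   1.33]
```

View pics/z1.png

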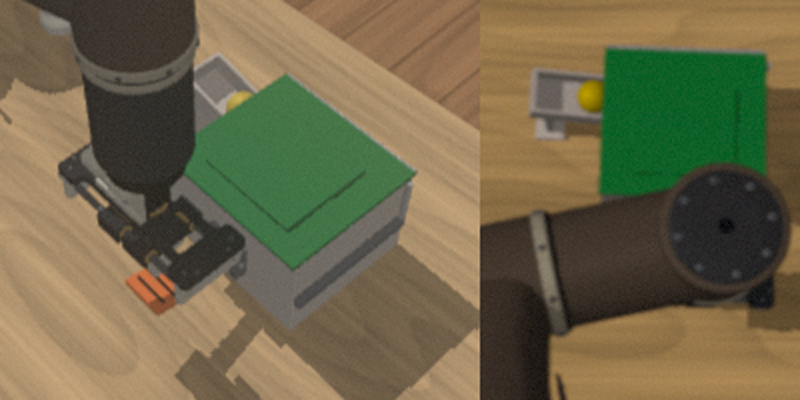

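The fingertips are over the pad in the side view, at about (150,290) of the enlarged crop, and clear of the lid. The ball is still in the chute. Now I'll press.

Call:
jog_arm:
  motion:
    - {"dx": 0.012, "dy": 0, "dz": 0, "twist": 0}
    - {"dx": 0.024, "dy": 0, "dz": 0, "twist": 0}
    - {"dx": 0.032, "dy": 0, "dz": 0, "twist": 0}
    - {"dx": 0.036, "dy": 0, "dz": 0, "twist": 0}
    - {"dx": 0.04, "dy": 0, "dz": 0, "twist": 0}
    - {"dx": 0.044, "dy": 0, "dz": 0, "twist": 0}
    - {"dx": 0.048, "dy": 0, "dz": 0, "twist": 0}
    - {"dx": 0.052, "dy": 0, "dz": 0, "twist": 0}
    - {"dx": 0.056, "dy": 0, "dz": 0, "twist": 0}
    - {"dx": 0.06, "dy": 0, "dz": 0, "twist": 0}
    - {"dx": 0.064, "dy": 0, "dz": 0, "twist": 0}
    - {"dx": 0.068, "dy": 0, "dz": 0, "twist": 0}
    - {"dx": 0.072, "dy": 0, "dz": 0, "twist": 0}
    - {"dx": 0.075, "dy": 0, "dz": 0, "twist": 0}
    - {"dx": 0.078, "dy": 0, "dz": 0, "twist": 0}
    - {"dx": 0.078, "dy": 0, "dz": 0, "twist": 0}
    - {"dx": 0.078, "dy": 0, "dz": 0, "twist": 0}
    - {"dx": 0.078, "dy": 0, "dz": 0, "twist": 0}

```text
t: 4.37
eef_pos: [0.4744, -0.0937, 0.06]
ee_rot: [0.433, 1.571, -1.167]
force: [-2.6, -0.8, 5.9]
width: 0.0006
```

Run:
```python
from h import *
for n in("side","top"): cv2.imwrite(f"pics/{n}2.png",arm.grab_frame(n)[:,:,::-1])
a=cv2.imread('pics/side2.png')[160:360,220:460];b=cv2.imread('pics/top2.png')[150:350,260:420]
cv2.imwrite('pics/z2.png',cv2.resize(cv2.hconcat([a,b]),None,fx=2,fy=2,interpolation=2))
s=arm.get_state();print(s['t'],s['eef_pos'],s['force'],s['q'].round(2))
```

```text
4.4667 [ 0.47440524 -0.09364249  0.05993498] [-2.36192789 -0.75011167  3.88143791] [ 0.21  0.25 -0.63  0.   -0.7   1.33]
```

View pics/z2.png

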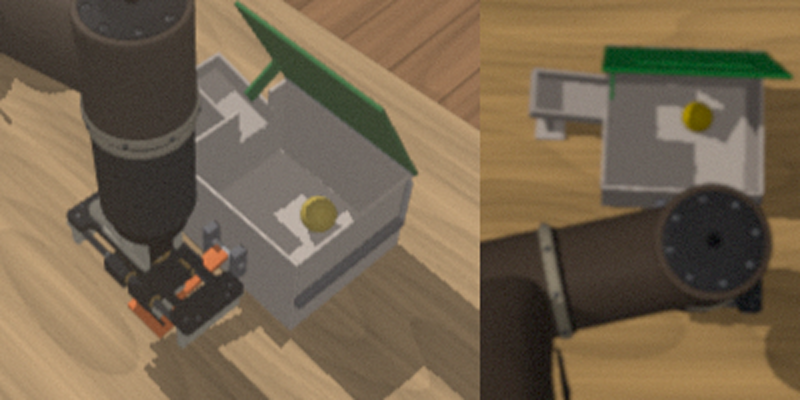

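The lid stands open, with the ball on the tub floor (crop right, about (697,117)). I'll press a little deeper to reach the stop and hold there, so the lid is clearly past 1.0 rad.

Call:
jog_arm:
  motion:
    - {"dx": 0.001, "dy": 0, "dz": 0, "twist": 0}
    - {"dx": 0.002, "dy": 0, "dz": 0, "twist": 0}
    - {"dx": 0.003, "dy": 0, "dz": 0, "twist": 0}
    - {"dx": 0.003, "dy": 0, "dz": 0, "twist": 0}
    - {"dx": 0.003, "dy": 0, "dz": 0, "twist": 0}
    - {"dx": 0.003, "dy": 0, "dz": 0, "twist": 0}
    - {"dx": 0.003, "dy": 0, "dz": 0, "twist": 0}
    - {"dx": 0.003, "dy": 0, "dz": 0, "twist": 0}

```text
t: 5.13
eef_pos: [0.4747, -0.0937, 0.0578]
ee_rot: [1.228, 1.57, -0.372]
force: [-7.6, 0.2, 19.8]
width: 0.0006
```

Run:
```python
from h import *
for n in("side","top"): cv2.imwrite(f"pics/{n}3.png",arm.grab_frame(n)[:,:,::-1])
s=arm.get_state();print(s['t'],s['eef_pos'],s['force'])
for n in("side","top"):
    f=cv2.imread(f"pics/{n}3.png");h=cv2.cvtColor(f,cv2.COLOR_BGR2HSV)
    g=cv2.inRange(h,(45,100,40),(80,255,255));c=max(cv2.findContours(g,0,2)[0],key=cv2.contourArea)
    print(n,cv2.approxPolyDP(c,4,True).reshape(-1,2).tolist())
    y=cv2.inRange(h,(22,130,60),(32,255,255)); y[:150]=0
    for c in cv2.findContours(y,0,2)[0]:
        if cv2.contourArea(c)>60: print("ball",cv2.minEnclosingCircle(c))
# predicted front-edge corners for lid angle
Hc=[np.array([.7595,-.005]),np.array([.757,-.199])]
ax=np.array([-1,.037])
for a in(.9,1.0,1.1,1.15):
    print(a,[[proj(n,[*(p+ax*.185*np.cos(a)),.133+.19*np.sin(a)]).round(1).tolist() for p in Hc] for n in("side","top")])
```

```text
5.2333 [ 0.47474229 -0.09369472  0.05784835] [-6.49507462 -1.00712251 19.05969613]
side [[149, 223]]
ball ((524.0, 334.5), 27.879302978515625)
top [[321, 179], [326, 186], [327, 181], [415, 183], [381, 175], [323, 174]]
ball ((385.5, 209.0), 7.632268905639648)
ball ((486.0, 176.5), 22.14168930053711)
ball ((3.5166666507720947, 183.0), 33.186946868896484)
0.9 [[[324.0, 175.6], [394.2, 227.1]], [[321.1, 204.1], [411.0, 205.3]]]
1.0 [[[329.4, 168.3], [400.3, 219.2]], [[321.3, 196.0], [412.0, 197.1]]]
1.1 [[[335.2, 161.3], [406.7, 211.6]], [[321.6, 187.5], [412.9, 188.6]]]
1.15 [[[338.2, 158.0], [410.0, 207.9]], [[321.8, 183.1], [413.2, 184.2]]]
```

At the stop, the top view puts the lid's front edge at row 181–183, which matches about 1.15 rad. The force is 19 N. Now I'll ease it up slowly.

Call:
jog_arm:
  motion:
    - {"dx": -0.001, "dy": 0, "dz": 0, "twist": 0}
    - {"dx": -0.002, "dy": 0, "dz": 0, "twist": 0}
    - {"dx": -0.0035, "dy": 0, "dz": 0, "twist": 0}
    - {"dx": -0.005, "dy": 0, "dz": 0, "twist": 0}
    - {"dx": -0.0065, "dy": 0, "dz": 0, "twist": 0}
    - {"dx": -0.008, "dy": 0, "dz": 0, "twist": 0}
    - {"dx": -0.0095, "dy": 0, "dz": 0, "twist": 0}
    - {"dx": -0.011, "dy": 0, "dz": 0, "twist": 0}
    - {"dx": -0.0125, "dy": 0, "dz": 0, "twist": 0}
    - {"dx": -0.014, "dy": 0, "dz": 0, "twist": 0}
    - {"dx": -0.0155, "dy": 0, "dz": 0, "twist": 0}
    - {"dx": -0.017, "dy": 0, "dz": 0, "twist": 0}
    - {"dx": -0.0185, "dy": 0, "dz": 0, "twist": 0}
    - {"dx": -0.02, "dy": 0, "dz": 0, "twist": 0}
    - {"dx": -0.0215, "dy": 0, "dz": 0, "twist": 0}
    - {"dx": -0.023, "dy": 0, "dz": 0, "twist": 0}
    - {"dx": -0.0245, "dy": 0, "dz": 0, "twist": 0}
    - {"dx": -0.026, "dy": 0, "dz": 0, "twist": 0}
    - {"dx": -0.0275, "dy": 0, "dz": 0, "twist": 0}
    - {"dx": -0.0285, "dy": 0, "dz": 0, "twist": 0}

```text
t: 6.9
eef_pos: [0.4752, -0.0935, 0.0857]
ee_rot: [1.604, 1.569, 0.003]
force: [-2.3, -1.1, 5.6]
width: 0.0005
```

Call:
jog_arm:
  motion:
    - {"dx": -0.001, "dy": 0, "dz": 0, "twist": 0}
    - {"dx": -0.002, "dy": 0, "dz": 0, "twist": 0}
    - {"dx": -0.003, "dy": 0, "dz": 0, "twist": 0}
    - {"dx": -0.004, "dy": 0, "dz": 0, "twist": 0}
    - {"dx": -0.005, "dy": 0, "dz": 0, "twist": 0}
    - {"dx": -0.006, "dy": 0, "dz": 0, "twist": 0}
    - {"dx": -0.007, "dy": 0, "dz": 0, "twist": 0}
    - {"dx": -0.008, "dy": 0, "dz": 0, "twist": 0}
    - {"dx": -0.009, "dy": 0, "dz": 0, "twist": 0}
    - {"dx": -0.01, "dy": 0, "dz": 0, "twist": 0}
    - {"dx": -0.011, "dy": 0, "dz": 0, "twist": 0}
    - {"dx": -0.012, "dy": 0, "dz": 0, "twist": 0}
    - {"dx": -0.013, "dy": 0, "dz": 0, "twist": 0}
    - {"dx": -0.014, "dy": 0, "dz": 0, "twist": 0}
    - {"dx": -0.015, "dy": 0, "dz": 0, "twist": 0}
    - {"dx": -0.016, "dy": 0, "dz": 0, "twist": 0}
    - {"dx": -0.017, "dy": 0, "dz": 0, "twist": 0}
    - {"dx": -0.018, "dy": 0, "dz": 0, "twist": 0}
    - {"dx": -0.019, "dy": 0, "dz": 0, "twist": 0}
    - {"dx": -0.02, "dy": 0, "dz": 0, "twist": 0}

```text
t: 8.57
eef_pos: [0.4743, -0.0935, 0.1051]
ee_rot: [-1.547, 1.571, 3.135]
force: [-0.1, -0.2, -0.2]
width: 0.0003
```

Call:
jog_arm:
  motion:
    - {"dx": -0.003, "dy": 0, "dz": 0, "twist": 0}
    - {"dx": -0.008, "dy": 0, "dz": 0, "twist": 0}
    - {"dx": -0.018, "dy": 0, "dz": 0, "twist": 0}
    - {"dx": -0.035, "dy": 0, "dz": 0, "twist": 0}
    - {"dx": -0.055, "dy": 0, "dz": 0, "twist": 0}
    - {"dx": -0.075, "dy": 0, "dz": 0, "twist": 0}
    - {"dx": -0.09, "dy": 0, "dz": 0, "twist": 0}
    - {"dx": -0.1, "dy": 0, "dz": 0, "twist": 0}
    - {"dx": -0.1, "dy": 0, "dz": 0, "twist": 0}
    - {"dx": -0.1, "dy": 0, "dz": 0, "twist": 0}

```text
t: 9.4
eef_pos: [0.4744, -0.0934, 0.2052]
ee_rot: [2.112, 1.57, 0.511]
force: [-1.1, 0.7, -1.3]
width: 0.0002
```

Run:
```python
from h import *
for n in("side","top"): cv2.imwrite(f"pics/{n}4.png",arm.grab_frame(n)[:,:,::-1])
a=cv2.imread('pics/side4.png')[160:360,220:460];b=cv2.imread('pics/top4.png')[150:350,260:420]
cv2.imwrite('pics/z4.png',cv2.resize(cv2.hconcat([a,b]),None,fx=2,fy=2,interpolation=2))
s=arm.get_state();print(s['t'],s['eef_pos'],s['force'])
b=plane("top",(385.5,209),.026);c=np.array([.666,-.1]);print("ball",b,"bin approx centre",c)
```

```text
9.5 [ 0.47373069 -0.09357241  0.20412909] [ 0.13506181  0.00081868 -0.60056277]
ball [ 0.70332638 -0.17637312  0.026     ] bin approx centre [ 0.666 -0.1  ]
```

View pics/z4.png

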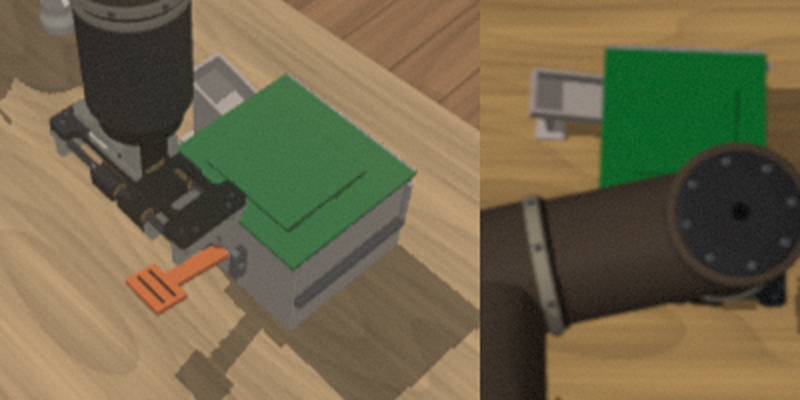

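View pics/top4.png

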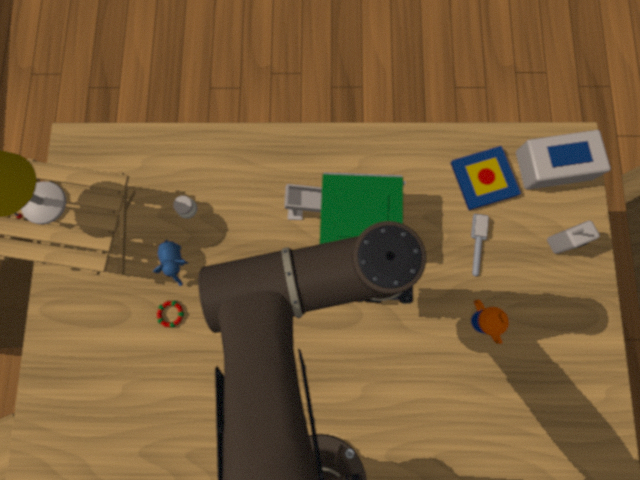

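The lid is flat shut with its front corner at crop (293,267), the same as before. The lever is back at rest, the chute is empty, the bystanders are where they were, and the gripper is clear. Handing in.

```bash
python3 -c "
from station import arm
print(arm.job_done())"
```

```text
the job is handed in; nothing more can be done
None
```

The job is handed in: the lid opened wide, the yellow ball rolled into the tub, and the lid is shut again. `job_done` gives no verdict, so this rests on my own checks.

- **Press:** With closed fingertips I pressed the lever to its stop (about 19 N). In the top view the lid's front edge matched about 1.15 rad.
- **Ball:** It was on the tub floor at about (0.703, -0.176), roughly 37 mm and 76 mm from the bin's centre. In the last view the chute was empty.
- **Release:** I let the lever up at about 12–18 mm/s, which is roughly 0.3–0.5 rad/s at the lid. I worked that speed out from the lever's motion and did not measure the lid itself.
- **End state:** By eye, the lid's corners and the lever are back where they started. The bystanders look unmoved in the top view. The gripper was about 10 cm above the lever, touching nothing, with forces near 0 N, at t = 9.5 s.

My first move call was refused as invalid, because its rows left out `dx`. It moved nothing. No check failed or disagreed.

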